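Gauge the plate gap of a capsule filler

TASK

Pick up the green-handled gap gauge and slide its blade, level and square, into the gap under the capsule filler's top plate, gently feeling for the right height, until the front of the handle comes up against the plate. Let go and leave it there, fully home, with the red gauge and everything else on the counter left alone.

Things in the scene. Friction and masses are not known exactly. Their poses are not given: they have to be found in the camera images.
- gauge_grip (a point): Green-handled gap gauge, about 90 g, flat on the counter. Point: centre of its handle, a block 70 mm long (x), 14 wide (y), 34 tall (z), 17 mm above the underside. From the handle's front face a steel blade 80 mm long, 20 wide, 3 thick sticks out along +x, its underside flush with the handle's. It balances near the handle's front face.
- gauge_tip (a point): End of the green gauge's blade, mid-width, 1.5 mm above its underside: 115 mm ahead (+x) of the handle's centre.
- mouth (a point): Mouth of the filler's gap: x points straight in (level), z up. x = 0 is the top plate's front edge, y = 0 the gap's middle. The gap is 5 mm high, 26 mm wide (solid strips at both sides), 160 mm deep, open behind. With the gauge home its handle's front touches the top plate's edge, the handle on the lip. HEIGHT IS NOMINAL (85 mm), see lip.
- lip (a point): Middle of the front edge of the bare level lip: the lower plate (8 mm thick, 200 mm wide) sticks out 45 mm before the mouth; its upper face is the gap's floor. Dark lines run on from the gap's sides. Height given is nominal, 85 mm: levelling screws set the whole plate pack anywhere from 78 to 92 mm, so feel or look for it. Axes as mouth.
- filler: Capsule filler's foot, fixed to the counter: steel plate 200 (x) x 220 (y) mm on four black rubber feet, top 42 mm up. Origin under its centre, 55 mm inwards (+x) of the mouth; axes as mouth. The rigid pack of steel, white and black plates above it reaches 105 mm behind the origin, is 200 mm wide and rises 41 mm above the lip.
- thick_grip (a point): Red-handled gauge, same shape and sizes but its blade is 6 mm thick and does not fit; the point is the centre of its handle, 17 mm above the underside. Leave alone.
- jar: white jar with a green cap, 72 mm across, 90 mm tall; origin under its centre. Leave alone.
- vial: amber bottle, 44 mm across, 85 mm tall; origin under its centre. Leave alone.
- spatula: blue-handled spatula lying on the counter, 180 mm long; origin under it, x along its length. Leave alone.
- lid: loose green lid lying on the counter, 70 mm across, 16 mm thick; origin under its centre. Leave alone.
- tamper: steel tamping plate 90 x 70 mm with a black knob, 46 mm tall; origin under its centre. Leave alone.
- bowl: white bowl, 100 mm across, 45 mm tall; origin under its centre. Leave alone.
There are look-alikes about, which are no part of the job. Leave any blue look-alike of the part that bears gauge_grip alone.

How it is judged:
By the outcome, as a careful person would: the job done as asked, in the order asked, and still so for the second after the job is handed in, with the robot touching nothing.
It also fails if it takes over 51 s, if anything falls off the work surface, if the arm or the gripper's body presses on something with over 40 N, if the wrist force passes 120 N, or if a joint passes its speed limit or range.

ROBOT

A 7-joint arm with a two-finger parallel gripper is mounted at the origin on the work surface. World frame = base frame: x ahead of the robot, y to its left, z up, the work surface at z = 0. Lengths are in m, angles in rad, forces in N, time in s.
With the tool pointing down it reaches from about 0.4 to 0.9 m from the base axis. Payload 5.6 kg.
Tool frame: the origin (TCP) lies at the very end of the fingers, on their centre line; the grasp point (between the pads) lies grip_depth behind it (grip_depth is the distance from the TCP to the grasp point, in m); z points along the fingers, y is the direction in which the jaws open and shut (so a half turn about z gives the same grasp; the last joint's range is limited). The gripper opens to 92 mm and grips with 3 to 60 N. Pads are 20 mm wide; open, the fingers measure 128 mm over their backs; the gripper's body (75 mm by 189 mm) begins 69 mm behind the grasp point.
Start: joints at [-1.374, 0.468, -0.012, 1.603, 0.006, 1.071, -0.056], TCP at [0.154, 0.631, 0.215] pointing down, gripper open.
Joint ranges: [-2.53, 2.53], [-0.31, 2.02], [-1.57, 1.55], [0.28, 2.44], [-1.29, 4.43], [0.15, 1.84], [-2.92, 2.92]. Speed limits (rad/s): [2.57, 2.57, 3.14, 3.14, 3.14, 3.14, 3.14].

INTERFACE

Orientations are given as a rotation vector (axis times angle).
In Python, from rig import * gives the robot as it stands.
- The arm moves only by the tool move_arm, never from a script. Its argument "moves" is a list of rows, each an object of numbers: "ax", "ay", "az": the turn, a rotation vector about the world's x, y, z in rad; "dx", "dy", "dz": the shift along the world's x, y, z in m; "hand": the closure in counts, from 0 (fully open) to 255 (shut). In form: [{"ax": .., "ay": .., "az": .., "dx": .., "dy": .., "dz": .., "hand": ..}, ...]. A call has exactly 10 rows; each row shifts and turns the commanded pose from where the row before left it; what a row does not reach is not made up. A row lasts 1/10 s, in which the tool goes at most 50 mm and 8.59 degrees, less where a joint would pass 70% of its speed; a pose out of reach is approached as far as the arm can. A call with a gripper value outside its range is refused whole. The fingers move at their own pace and stop on an object; "squeeze" is the grip in N (left out, the last holds). Time passes only in rows, so rows that do not move let the fingers close, or fill a call up. It gives the time, the measured TCP pose, the force and the opening at its end, in the units of the state.
- observe(): the state, without advancing time (a new reading comes with each control period).
- snapshot(name): name is "side" or "top"; returns a dict with "frame" (384x512x3 uint8, blue, green, red), "vertical_fov" (degrees; the focal length in pixels is half the picture's height over the tangent of half this angle, whatever the lens; pixels are square), "cx", "cy" (the principal point, pixels), "world_from_camera" (4x4, takes a point from camera to world coordinates). Camera axes: x right, y up, looking along -z (the intrinsics and any distortion apply to the point x, -y, -z); pixel columns grow to the right and rows downward; lengths in m; the calibration is good to about 2 mm. A picture is of the moment at which its call begins. There is no depth.
- job_done(): hands the job in, once; it reports no verdict.
The state is a dict: "time_s": time; "q": joint angles; "joint_vel": joint speeds; "tau": joint torques, N m; "tcp_pos": TCP position; "orientation": TCP orientation; "force": force on the tool from outside, world axes, zero at the start; "moment": the same for the moment, N m; "width": finger opening in m.
Only numpy, scipy, OpenCV 4.12 (cv2) and the standard library are available. Lean on these libraries where they do the work, as an engineer would, in place of code of your own. Each camera call takes 0.05 s, during which the arm holds its last target. There are 200 camera calls.

## Working session

There is one attempt and no reset: what is moved stays moved. The work goes in short steps, Python scripts to look and compute and a tool call to move; the robot and the scene stay as the last step left them, time stands still between calls to the robot, and variables do not carry over. Pictures are saved under pics/ and viewed, about 8 in all and at most 12, crops included, and the job is handed in when it is done.

Besides the shell and the picture viewer there is one more tool, called after "Request:" by a JSON object that holds its "name" and its "arguments", one argument or row to a line. move_arm: Moves the arm, as the interface text tells. Its arguments: {"type":"object","properties":{"moves":{"type":"array"},"squeeze":{"type":"number"}},"required":["moves"]}

```bash
mkdir -p pics; ls
python3 - <<'E'
from rig import *
import cv2,numpy as np,pickle
d={}
for n in("side","top"):
    s=snapshot(n);d[n]=s;cv2.imwrite(f"pics/{n}0.png",s["frame"]);print(n,s["vertical_fov"],s["cx"],s["cy"],[k for k in s]);print(np.round(s["world_from_camera"],3))
pickle.dump(d,open("s0.pkl","wb"))
print(observe());print([k for k in globals() if k[0]!='_'])
E
```

```text
pics
side 56.30651105325884 256.32094109404665 193.25088634863886 ['frame', 'vertical_fov', 'cx', 'cy', 'world_from_camera']
[[ 0.85   0.258 -0.46   0.083]
 [-0.527  0.43  -0.733 -0.708]
 [ 0.009  0.865  0.501  0.6  ]
 [ 0.     0.     0.     1.   ]]
top 49.279761457832976 253.76477929539962 185.0821505475594 ['frame', 'vertical_fov', 'cx', 'cy', 'world_from_camera']
[[-0.013  0.996 -0.085  0.483]
 [-1.    -0.015 -0.013  0.063]
 [-0.014  0.085  0.996  1.281]
 [ 0.     0.     0.     1.   ]]
{'time_s': 0.1, 'q': array([-1.37401042,  0.46827708, -0.01162794,  1.60353861,  0.00601252,
        1.0713779 , -0.05630575]), 'joint_vel': array([-0.00191225, -0.00263547, -0.00059887, -0.00337852,  0.00146027,
        0.00011731, -0.00137637]), 'tau': array([ 6.01650281e-04, -5.21647775e+01, -1.26219456e-02, -2.44366854e+01,
       -5.68058656e-02,  1.40527645e-02,  5.05195885e-05]), 'tcp_pos': array([0.1543011 , 0.63088078, 0.21374048]), 'orientation': array([-3.75809223e-01, -3.11895815e+00,  2.45765821e-03]), 'force': array([-0.19227283, -0.97325121,  0.9964467 ]), 'moment': array([ 0.03919944, -0.01969281,  0.0083426 ]), 'width': 0.09155982880684793}
['snapshot', 'job_done', 'observe', 'MotionError', 'grip_depth', 'cv2', 'np', 'pickle', 'd', 'n', 's']
```

View pics/top0.png

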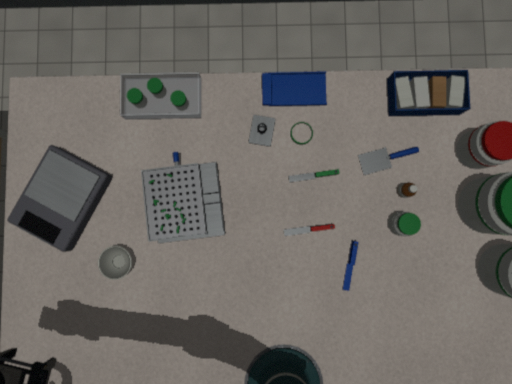

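View pics/side0.png

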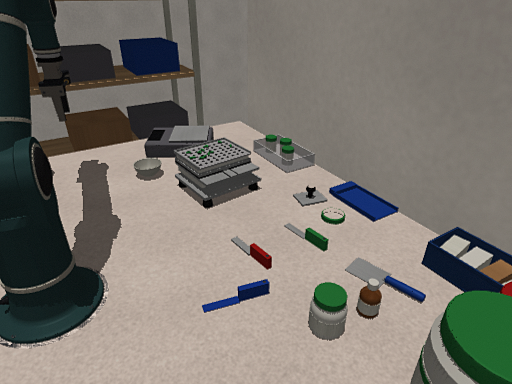

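Top view: the robot is at the bottom, the filler at (183,200) with its lip towards image right (-y). There are three gauges:
- Green handle (327,174), blade tip (290,178). This one fits the description.
- Red handle (322,227), the thick one. Leave alone.
- Blue (350,265), a look-alike. Leave alone.

The spatula (390,158), jar (406,223) and vial (407,189) are clear of the path.

```bash
cat > h.py <<'E'
import cv2,numpy as np,pickle
def K(s):
    f=s["frame"].shape[0]/2/np.tan(np.radians(s["vertical_fov"]/2));return f
def plane(s,uv,z):
    uv=np.atleast_2d(uv).astype(float);f=K(s);T=s["world_from_camera"]
    d=np.c_[(uv[:,0]-s["cx"])/f,-(uv[:,1]-s["cy"])/f,-np.ones(len(uv))]@T[:3,:3].T
    o=T[:3,3];return o+d*((z-o[2])/d[:,2])[:,None]
def proj(s,P):
    P=np.atleast_2d(P);T=s["world_from_camera"];f=K(s);c=(P-T[:3,3])@T[:3,:3]
    return np.c_[s["cx"]+f*c[:,0]/-c[:,2],s["cy"]-f*c[:,1]/-c[:,2]]
def tri(sa,ua,sb,ub):
    A=[];b=[]
    for s,u in((sa,ua),(sb,ub)):
        o=s["world_from_camera"][:3,3];d=plane(s,u,0)[0]-o;d/=np.linalg.norm(d)
        M=np.eye(3)-np.outer(d,d);A.append(M);b.append(M@o)
    x,*_=np.linalg.lstsq(np.vstack(A),np.hstack(b),rcond=None)
    return x,[np.linalg.norm(M@x-bb) for M,bb in zip(A,b)]
def mask(s,lo,hi):
    return cv2.inRange(cv2.cvtColor(s["frame"],cv2.COLOR_BGR2HSV),lo,hi)
E
python3 - <<'E'
from h import *
d=pickle.load(open("s0.pkl","rb"))
def crop(s,x,y,w,h,k):return cv2.resize(s["frame"][y:y+h,x:x+w],None,fx=k,fy=k,interpolation=cv2.INTER_CUBIC)
t,s=d["top"],d["side"]
a=np.hstack([crop(t,135,152,100,75,4),crop(t,280,155,100,75,4)]);b=np.hstack([crop(s,170,135,100,75,4),crop(s,275,210,100,75,4)])
cv2.imwrite("pics/c1.png",np.clip(np.vstack([a,b])*1.4,0,255).astype(np.uint8))
for n,(x,y,w,h) in {"top":(280,155,70,40),"side":(280,215,55,40)}.items():
    m=mask(d[n],(45,100,40),(80,255,255))
    k=np.zeros_like(m);k[y:y+h,x:x+w]=m[y:y+h,x:x+w]
    c=max(cv2.findContours(k,0,2)[0],key=cv2.contourArea);r=cv2.minAreaRect(c);print(n,r,cv2.boundingRect(c));M=cv2.moments(k,True);u=(M["m10"]/M["m00"],M["m01"]/M["m00"]);print(u)
    if n=="top":ut=u;print(plane(t,cv2.boxPoints(r),.034).round(4))
    else:us=u
print(tri(t,ut,s,us))
E
```

```text
top ((326.95001220703125, 172.65000915527344), (4.101219177246094, 22.627416610717773), 81.8698959350586) (316, 170, 23, 7)
(326.23595505617976, 172.86516853932585)
[[ 0.6254 -0.1055  0.034 ]
 [ 0.6341 -0.1726  0.034 ]
 [ 0.6218 -0.174   0.034 ]
 [ 0.6132 -0.1069  0.034 ]]
side ((316.0, 238.49998474121094), (27.180307388305664, 11.371353149414062), 33.690067291259766) (305, 228, 23, 23)
(317.8615384615385, 235.26461538461538)
(array([ 0.62752652, -0.14159161,  0.02656122]), [np.float64(0.004534038157016829), np.float64(0.004534038157016221)])
```

View pics/c1.png

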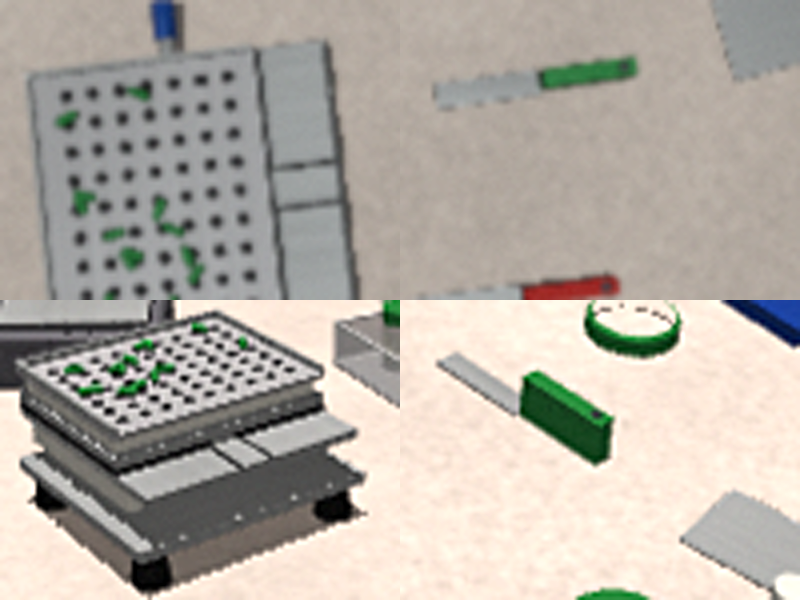

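Green gauge confirmed: green handle, thin blade, blade pointing image left (+y). In the top image its handle spans x 316–339 at y≈173. The lip and both dark lines show in both views (top about (203–219, 194–204), side about (223–238, 170–176)). Next I measure the lip and gauge directions.

Run:
```python
from h import *
from rig import grip_depth
print("gd",grip_depth)
d=pickle.load(open("s0.pkl","rb"))
t,s=d["top"],d["side"]
def crop(s,x,y,w,h,k):return cv2.resize(s["frame"][y:y+h,x:x+w],None,fx=k,fy=k,interpolation=cv2.INTER_CUBIC)
a=crop(t,194,158,32,46,13);b=crop(s,200,158,64,46,9)
def grid(im,x,y,k,st=4):
    for i in range(0,im.shape[1]//k,st):cv2.line(im,(int((i+.5)*k),0),(int((i+.5)*k),5),(0,0,255),1);cv2.putText(im,str(x+i),(int(i*k),16),0,.35,(0,0,255),1)
    for i in range(0,im.shape[0]//k,st):cv2.line(im,(0,int((i+.5)*k)),(5,int((i+.5)*k)),(0,0,255),1);cv2.putText(im,str(y+i),(6,int((i+.9)*k)),0,.35,(0,0,255),1)
    return im
a=grid(a,194,158,13);b=grid(b,200,158,9)
h=600;a=a[:h]
cv2.imwrite("pics/lt.png",a);cv2.imwrite("pics/ls.png",b)
g=cv2.cvtColor(t["frame"],6)
print(g[186:206,200:224])
# blade mask near gauge
gg=g[170:186,286:344];print(gg[:, :40:1][:, :20])
```

```text
gd 0.0187
[[ 83  63  91 110 113 113 113 113 115 113 115 114 115 113 114 115 115 107
   74  54  70 111 124 123]
 [ 93  77  82 102 111 113 113 114 113 114 115 115 115 115 117 117 117 112
   78  54  68 111 123 124]
 [104  86  77 101 112 114 114 114 116 115 116 115 117 115 116 116 115 113
   80  56  66 109 120 123]
 [111  90  66  98 111 114 115 114 116 115 115 114 115 116 116 115 116 113
   83  60  63 106 121 124]
 [117  81  57  97 112 114 113 113 114 114 114 115 114 113 112 113 114 112
   86  58  66 106 119 122]
 [117  80  55  97 111 113 112 112 111 112 112 112 110 106 103  96  91  92
   74  55  64 105 120 121]
 [116  79  51  93 110 104 101  97  92  88  89  93  90  83  76  61  55  61
   63  54  64 103 119 123]
 [111  77  48  79  90  80  76  69  59  53  53  76  85  85  85  86  84  89
   87  65  62 105 118 121]
 [113  80  54  74  83  83  84  84  83  83  88 104 114 114 113 114 114 114
  107  75  64 105 119 121]
 [114  85  63  96 110 112 111 112 113 113 113 115 116 115 117 118 118 117
  114  79  63 106 118 120]
 [115  94  70  99 114 115 115 114 116 116 115 116 115 117 117 118 117 118
  115 
[... 1591 characters left out ...]
 110 112
  112 111]
 [127 125  94 104 113 114 112 115 113 115 115 115 114 114 115 114 116 114
  113 112]
 [127 124 102 109 115 116 117 118 116 118 116 117 116 115 114 118 120 114
  107 103]
 [124 124 117 118 118 117 116 117 120 122 119 116 114 106 109 119 123 117
  111 104]
 [125 125 123 118 110 107 105 109 121 125 121 120 115 107 109 118 124 123
  123 120]
 [127 126 125 116 108 104 102 109 119 124 123 121 122 121 120 122 123 123
  123 123]
 [124 124 124 123 124 121 121 121 122 123 123 122 121 122 121 121 122 123
  120 121]
 [122 123 124 125 127 123 123 123 124 125 124 121 121 121 122 121 122 121
  121 120]
 [124 124 126 127 125 122 123 126 128 126 125 121 120 120 122 119 120 120
  121 122]]
```

View pics/lt.png

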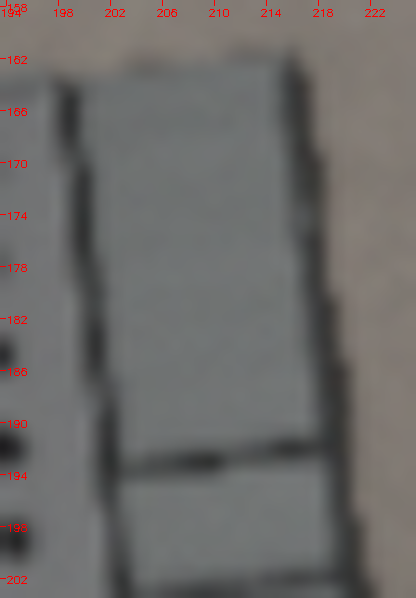

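View pics/ls.png

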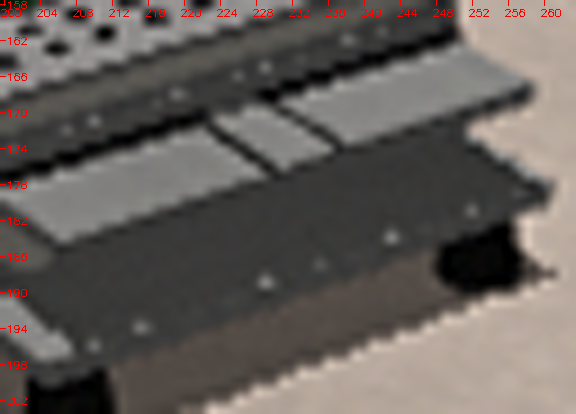

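Run:
```python
from h import *
d=pickle.load(open("s0.pkl","rb"));t,s=d["top"],d["side"]
for n,a,b in(("lipA",(218.3,191.8),(237.3,174.2)),("lipB",(219.2,201.7),(230.6,176.9)),("mid",(218.75,196.7),(234,175.5)),("corner",(215.6,161.8),(258.8,167.5)),("mouthA",(202.4,194.1),(229.8,168.6)),("mouthB",(203.4,204),(222.7,171.2))):
    x,e=tri(t,a,s,b);print(n,x.round(4),round(e[0],4))
z=.085
P=plane(t,[(202.4,194.1),(218.3,191.8),(203.4,204),(219.2,201.7),(198,165),(215.8,163),(219.4,203)],z);print(P.round(4))
l=lambda a,b:np.degrees(np.arctan2(*(P[b]-P[a])[[1,0]]))
print("yaw lines",l(0,1)+180,l(2,3)+180,"edges",l(5,6)+180+90-0,l(4,2)+90)
# gauge axis: blade + handle
G=plane(t,[(288,177.5)],.003);print("tip",G)
m=mask(t,(45,100,40),(80,255,255));k=np.zeros_like(m);k[155:195,280:350]=m[155:195,280:350]
ys,xs=np.nonzero(k);print(xs.min(),xs.max())
W=plane(t,np.c_[xs,ys],.034);c=W.mean(0);u=np.linalg.svd(W-c)[2][0];print(c,np.degrees(np.arctan2(u[1],u[0])));q=(W-c)@u;print(q.min(),q.max())
# blade: darker than counter left of handle
g=cv2.cvtColor(t["frame"],cv2.COLOR_BGR2HSV)
S=g[170:184,286:318,1];print(S)
# side checks
for y in (-.1055,-.175):print(proj(s,[[.62,y,.034]]))
```

```text
lipA [0.5682 0.1806 0.0831] 0.0008
lipB [0.541  0.1777 0.0821] 0.0022
mid [0.5547 0.1792 0.0827] 0.0015
corner [0.6545 0.1885 0.0819] 0.0001
mouthA [0.5635 0.2254 0.0851] 0.0024
mouthB [0.5356 0.2225 0.084 ] 0.003
[[0.5614 0.2265 0.085 ]
 [0.5673 0.1808 0.085 ]
 [0.533  0.2237 0.085 ]
 [0.5389 0.1784 0.085 ]
 [0.6457 0.239  0.085 ]
 [0.6507 0.1875 0.085 ]
 [0.5352 0.1779 0.085 ]]
yaw lines 97.41890057703127 97.47312948343954 edges 94.77485882887882 -82.29702166033948
tip [[ 0.61397787 -0.02528311  0.003     ]]
316 338
[ 0.62300977 -0.13761323  0.034     ] -82.91536472686143
-0.031655331063916076 0.03606387124979291
[[ 25  26  27  27  27  28  28  24  27  27  27  26  28  26  25  27  24  25
   27  28  24  25  28  27  28  26  26  28  28  26  28  28]
 [ 27  27  27  27  29  27  29  27  25  25  26  26  25  27  25  26  27  27
   26  27  26  26  27  26  26  26  24  26  29  28  23  33]
 [ 27  28  28  29  27  25  27  29  27  24  25  26  27  27  26  26  30  26
   24  27  25  22  21  21  17  13  13  12  20  29  60  92]
 [ 26  26  27  27  27  25  26  24  26  24  28  26  25  23  22  24  19  19
   1
[... 745 characters left out ...]
   9   9   9   9   9   6   4   7   9   6   6   7
    5   5   3   2   7   8  13  16  20  20  24  28  23  27]
 [ 25  25  23   2   9   6   7   6   6   4   6   4   2   5   2   6   8  11
   16  17  20  23  25  24  25  24  26  26  28  26  28  27]
 [ 27  27  26   9   2   5   2   5   8   6  10  15  17  21  23  25  26  26
   26  27  25  26  27  26  25  26  28  28  28  27  28  26]
 [ 25  25  25  19  16  19  22  25  25  24  26  26  24  26  27  26  26  28
   28  24  27  27  27  27  25  30  26  26  26  26  28  26]
 [ 27  28  26  26  26  26  24  26  28  28  24  26  28  26  26  28  26  26
   26  28  28  26  26  27  27  29  28  26  28  26  26  26]]
[[305.59958726 227.20388792]]
[[322.5942955  240.71413036]]
```

Run:
```python
from h import *
d=pickle.load(open("s0.pkl","rb"));t,s=d["top"],d["side"]
g=cv2.cvtColor(t["frame"],cv2.COLOR_BGR2HSV);k=np.zeros(g.shape[:2],np.uint8);k[170:184,286:315]=(g[170:184,286:315,1]<15)*255
c=max(cv2.findContours(k,0,2)[0],key=cv2.contourArea)
m=np.zeros_like(k);cv2.drawContours(m,[c],-1,255,-1);ys,xs=np.nonzero(m)
W=plane(t,np.c_[xs,ys],.003);c=W.mean(0);u=np.linalg.svd(W-c)[2][0];u*=np.sign(u[1]);q=(W-c)@u
v=np.array([-u[1],u[0],0]);w=(W-c)@v
print("blade c",c,"yaw",np.degrees(np.arctan2(u[1],u[0])),q.min(),q.max(),w.min(),w.max())
# side green handle silhouette extents vs predicted handle box
def box(cx,cy,yaw):
    a=np.radians(yaw);x=np.array([np.cos(a),np.sin(a),0]);y=np.array([-x[1],x[0],0])
    return np.array([np.array([cx,cy,0])+i*.035*x+j*.007*y+np.array([0,0,k]) for i in(-1,1) for j in(-1,1) for k in(0,.034)])
ms=mask(s,(45,100,20),(85,255,255));cs=[c for c in cv2.findContours(ms[215:260,280:335],0,2,offset=(280,215))[0] if cv2.contourArea(c)>100]
print([cv2.boundingRect(c) for c in cs])
for cx,cy in((.623,-.139),(.621,-.139),(.623,-.1365)):
    p=proj(s,box(cx,cy,97));p2=proj(t,box(cx,cy,97));print(cx,cy,p.min(0),p.max(0),p2.min(0),p2.max(0))
```

```text
blade c [ 0.61538858 -0.06602887  0.003     ] yaw 97.73510886908194 -0.038333432140199394 0.03920787341181478 -0.010626272904737367 0.010530323130488016
[(305, 228, 23, 23)]
0.623 -0.139 [302.19689572 226.19132315] [326.24709677 250.97259956] [313.30583697 168.96540934] [338.66167401 177.92361745]
0.621 -0.139 [301.62096187 226.41188912] [325.66004345 251.22632313] [313.32252067 169.62943112] [338.68229207 178.57185173]
0.623 -0.1365 [301.63291358 225.73550292] [325.60168351 250.45032005] [312.49082843 168.97808226] [337.82301708 177.93573641]
```

Request:
{"name": "move_arm", "arguments": {
  "moves": [
    {"dx": 0.0234,"dy": -0.0379,"az": -0.0601},
    {"dx": 0.0234,"dy": -0.0379,"az": -0.0601},
    {"dx": 0.0234,"dy": -0.0379,"az": -0.0601},
    {"dx": 0.0234,"dy": -0.0379,"az": -0.0601},
    {"dx": 0.0234,"dy": -0.0379,"az": -0.0601},
    {"dx": 0.0234,"dy": -0.0379,"az": -0.0601},
    {"dx": 0.0234,"dy": -0.0379,"az": -0.0601},
    {"dx": 0.0234,"dy": -0.0379,"az": -0.0601},
    {"dx": 0.0234,"dy": -0.0379,"az": -0.0601},
    {"dx": 0.0234,"dy": -0.0379,"az": -0.0601}
  ]
}}

```text
schema error: expected keys ax, ay, az, dx, dy, dz, hand
```

Request:
{"name": "move_arm", "arguments": {
  "moves": [
    {"ax": 0,"ay": 0,"az": -0.0601,"dx": 0.0234,"dy": -0.0379,"dz": 0,"hand": 0},
    {"ax": 0,"ay": 0,"az": -0.0601,"dx": 0.0234,"dy": -0.0379,"dz": 0,"hand": 0},
    {"ax": 0,"ay": 0,"az": -0.0601,"dx": 0.0234,"dy": -0.0379,"dz": 0,"hand": 0},
    {"ax": 0,"ay": 0,"az": -0.0601,"dx": 0.0234,"dy": -0.0379,"dz": 0,"hand": 0},
    {"ax": 0,"ay": 0,"az": -0.0601,"dx": 0.0234,"dy": -0.0379,"dz": 0,"hand": 0},
    {"ax": 0,"ay": 0,"az": -0.0601,"dx": 0.0234,"dy": -0.0379,"dz": 0,"hand": 0},
    {"ax": 0,"ay": 0,"az": -0.0601,"dx": 0.0234,"dy": -0.0379,"dz": 0,"hand": 0},
    {"ax": 0,"ay": 0,"az": -0.0601,"dx": 0.0234,"dy": -0.0379,"dz": 0,"hand": 0},
    {"ax": 0,"ay": 0,"az": -0.0601,"dx": 0.0234,"dy": -0.0379,"dz": 0,"hand": 0},
    {"ax": 0,"ay": 0,"az": -0.0601,"dx": 0.0234,"dy": -0.0379,"dz": 0,"hand": 0}
  ]
}}

```text
time_s: 1.1
tcp_pos: [0.3889, 0.2506, 0.2146]
orientation: [-1.286, -2.866, -0.0]
force: [0.9, 0.5, -1.1]
width: 0.0918
```

Request:
{"name": "move_arm", "arguments": {
  "moves": [
    {"ax": 0,"ay": 0,"az": -0.0601,"dx": 0.0234,"dy": -0.0379,"dz": 0,"hand": 0},
    {"ax": 0,"ay": 0,"az": -0.0601,"dx": 0.0234,"dy": -0.0379,"dz": 0,"hand": 0},
    {"ax": 0,"ay": 0,"az": -0.0601,"dx": 0.0234,"dy": -0.0379,"dz": 0,"hand": 0},
    {"ax": 0,"ay": 0,"az": -0.0601,"dx": 0.0234,"dy": -0.0379,"dz": 0,"hand": 0},
    {"ax": 0,"ay": 0,"az": -0.0601,"dx": 0.0234,"dy": -0.0379,"dz": 0,"hand": 0},
    {"ax": 0,"ay": 0,"az": -0.0601,"dx": 0.0234,"dy": -0.0379,"dz": 0,"hand": 0},
    {"ax": 0,"ay": 0,"az": -0.0601,"dx": 0.0234,"dy": -0.0379,"dz": 0,"hand": 0},
    {"ax": 0,"ay": 0,"az": -0.0601,"dx": 0.0234,"dy": -0.0379,"dz": 0,"hand": 0},
    {"ax": 0,"ay": 0,"az": -0.0601,"dx": 0.0234,"dy": -0.0379,"dz": 0,"hand": 0},
    {"ax": 0,"ay": 0,"az": -0.0601,"dx": 0.0234,"dy": -0.0379,"dz": 0,"hand": 0}
  ]
}}

```text
time_s: 2.1
tcp_pos: [0.623, -0.1279, 0.2142]
orientation: [-2.076, -2.357, 0.0]
force: [0.3, 0.6, 0.0]
width: 0.0918
```

Request:
{"name": "move_arm", "arguments": {
  "moves": [
    {"ax": 0,"ay": 0,"az": 0,"dx": 0,"dy": 0,"dz": -0.03,"hand": 0},
    {"ax": 0,"ay": 0,"az": 0,"dx": 0,"dy": 0,"dz": -0.04,"hand": 0},
    {"ax": 0,"ay": 0,"az": 0,"dx": 0,"dy": 0,"dz": -0.04,"hand": 0},
    {"ax": 0,"ay": 0,"az": 0,"dx": 0,"dy": 0,"dz": -0.04,"hand": 0},
    {"ax": 0,"ay": 0,"az": 0,"dx": 0,"dy": 0,"dz": -0.025,"hand": 0},
    {"ax": 0,"ay": 0,"az": 0,"dx": 0,"dy": 0,"dz": -0.015,"hand": 0},
    {"ax": 0,"ay": 0,"az": 0,"dx": 0,"dy": 0,"dz": -0.01,"hand": 0},
    {"ax": 0,"ay": 0,"az": 0,"dx": 0,"dy": 0,"dz": -0.005,"hand": 0},
    {"ax": 0,"ay": 0,"az": 0,"dx": 0,"dy": 0,"dz": -0.003,"hand": 0},
    {"ax": 0,"ay": 0,"az": 0,"dx": 0,"dy": 0,"dz": 0,"hand": 0}
  ]
}}

```text
time_s: 3.1
tcp_pos: [0.623, -0.1267, 0.0073]
orientation: [2.073, 2.359, 0.001]
force: [-0.5, -0.1, -0.4]
width: 0.0916
```

Run:
```python
from rig import *;import cv2,numpy as np
o=observe();print(o["tcp_pos"],o["force"],o["orientation"])
s=snapshot("side")["frame"][190:270,260:360];t=snapshot("top")["frame"][140:220,260:360]
cv2.imwrite("pics/g1.png",np.hstack([cv2.resize(x,None,fx=4,fy=4,interpolation=2) for x in(s,t)]))
```

```text
[ 0.6229786  -0.12665726  0.00728996] [-0.48995321 -0.12045956 -0.43818632] [2.07294861e+00 2.35929082e+00 1.15750024e-03]
```

View pics/g1.png

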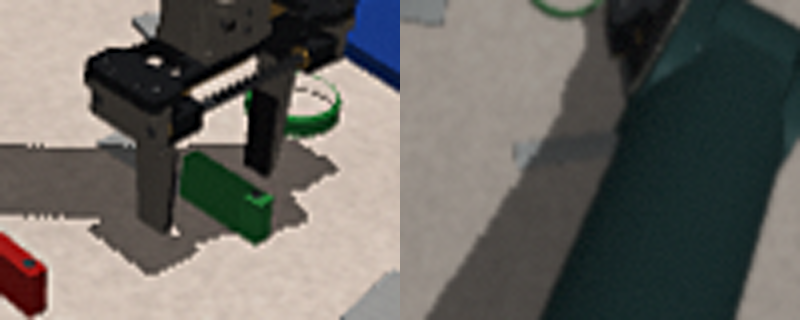

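The fingers straddle the green handle (side crop about (225,195)) towards its front end, clear of everything else. Closing.

Request:
{"name": "move_arm", "arguments": {
  "moves": [
    {"ax": 0,"ay": 0,"az": 0,"dx": 0,"dy": 0,"dz": 0,"hand": 255},
    {"ax": 0,"ay": 0,"az": 0,"dx": 0,"dy": 0,"dz": 0,"hand": 255},
    {"ax": 0,"ay": 0,"az": 0,"dx": 0,"dy": 0,"dz": 0,"hand": 255},
    {"ax": 0,"ay": 0,"az": 0,"dx": 0,"dy": 0,"dz": 0,"hand": 255},
    {"ax": 0,"ay": 0,"az": 0,"dx": 0,"dy": 0,"dz": 0,"hand": 255},
    {"ax": 0,"ay": 0,"az": 0,"dx": 0,"dy": 0,"dz": 0,"hand": 255},
    {"ax": 0,"ay": 0,"az": 0,"dx": 0,"dy": 0,"dz": 0,"hand": 255},
    {"ax": 0,"ay": 0,"az": 0,"dx": 0,"dy": 0,"dz": 0,"hand": 255},
    {"ax": 0,"ay": 0,"az": 0,"dx": 0,"dy": 0,"dz": 0,"hand": 255},
    {"ax": 0,"ay": 0,"az": 0,"dx": 0,"dy": 0,"dz": 0,"hand": 255}
  ],
  "squeeze": 25
}}

```text
time_s: 4.2
tcp_pos: [0.6223, -0.1266, 0.0065]
orientation: [-2.074, -2.36, 0.0]
force: [-0.9, 0.3, -0.1]
width: 0.014
```

Request:
{"name": "move_arm", "arguments": {
  "moves": [
    {"ax": 0,"ay": 0,"az": 0,"dx": 0,"dy": 0,"dz": 0.01,"hand": 255},
    {"ax": 0,"ay": 0,"az": 0,"dx": 0,"dy": 0,"dz": 0.02,"hand": 255},
    {"ax": 0,"ay": 0,"az": 0,"dx": 0,"dy": 0,"dz": 0.03,"hand": 255},
    {"ax": 0,"ay": 0,"az": 0,"dx": 0,"dy": 0,"dz": 0.03,"hand": 255},
    {"ax": 0,"ay": 0,"az": 0,"dx": 0,"dy": 0,"dz": 0.02,"hand": 255},
    {"ax": 0,"ay": 0,"az": 0,"dx": -0.005,"dy": 0.02,"dz": 0.01,"hand": 255},
    {"ax": 0,"ay": 0,"az": 0,"dx": -0.008,"dy": 0.03,"dz": 0.005,"hand": 255},
    {"ax": 0,"ay": 0,"az": 0,"dx": -0.009,"dy": 0.035,"dz": 0.004,"hand": 255},
    {"ax": 0,"ay": 0,"az": 0,"dx": -0.009,"dy": 0.035,"dz": 0,"hand": 255},
    {"ax": 0,"ay": 0,"az": 0,"dx": -0.009,"dy": 0.035,"dz": 0,"hand": 255}
  ]
}}

```text
time_s: 5.2
tcp_pos: [0.582, 0.0296, 0.1365]
orientation: [2.074, 2.359, 0.001]
force: [0.5, 0.6, -1.4]
width: 0.0136
```

Request:
{"name": "move_arm", "arguments": {
  "moves": [
    {"ax": 0,"ay": 0,"az": 0,"dx": -0.008,"dy": 0.03,"dz": 0,"hand": 255},
    {"ax": 0,"ay": 0,"az": 0,"dx": -0.006,"dy": 0.025,"dz": 0,"hand": 255},
    {"ax": 0,"ay": 0,"az": 0,"dx": -0.004,"dy": 0.016,"dz": 0,"hand": 255},
    {"ax": 0,"ay": 0,"az": 0,"dx": -0.0017,"dy": 0.0096,"dz": 0,"hand": 255},
    {"ax": 0,"ay": 0,"az": 0,"dx": 0,"dy": 0,"dz": -0.01,"hand": 255},
    {"ax": 0,"ay": 0,"az": 0,"dx": 0,"dy": 0,"dz": -0.01,"hand": 255},
    {"ax": 0,"ay": 0,"az": 0,"dx": 0,"dy": 0,"dz": -0.005,"hand": 255},
    {"ax": 0,"ay": 0,"az": 0,"dx": 0,"dy": 0,"dz": 0,"hand": 255},
    {"ax": 0,"ay": 0,"az": 0,"dx": 0,"dy": 0,"dz": 0,"hand": 255},
    {"ax": 0,"ay": 0,"az": 0,"dx": 0,"dy": 0,"dz": 0,"hand": 255}
  ]
}}

```text
time_s: 6.2
tcp_pos: [0.5631, 0.1085, 0.1108]
orientation: [2.075, 2.359, 0.0]
force: [-0.4, -0.1, -0.9]
width: 0.0138
```

Run:
```python
from rig import *;import cv2,numpy as np,pickle
o=observe();print(o["tcp_pos"],o["force"],o["orientation"],o["width"])
S=snapshot("side");T=snapshot("top");pickle.dump(dict(side=S,top=T),open("s1.pkl","wb"))
s=S["frame"][120:220,190:300];t=T["frame"][150:250,180:290]
cv2.imwrite("pics/g2.png",np.clip(np.hstack([cv2.resize(x,None,fx=3.6,fy=3.6,interpolation=2) for x in(s,t)])*1.4,0,255))
```

```text
[0.56306008 0.10846215 0.11077944] [-0.3950155  -0.06561348 -0.88632063] [2.07457291e+00 2.35868385e+00 3.90065962e-04] 0.013762848469478107[ WARN:0@1.247] global loadsave.cpp:1063 imwrite_ Unsupported depth image for selected encoder is fallbacked to CV_8U.
```

View pics/g2.png

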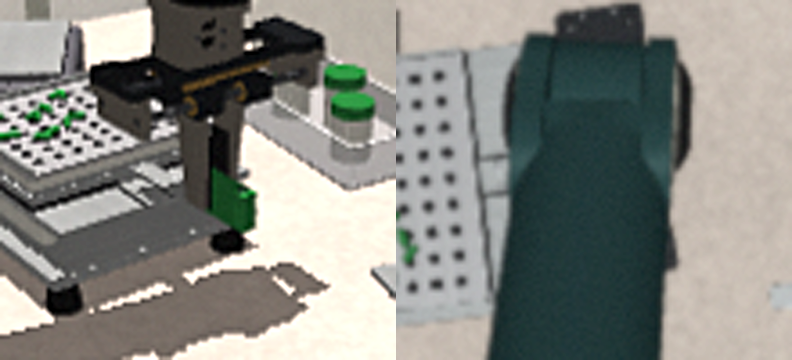

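The gauge is held upright, with the blade over the lip between the dark lines (tip about side crop (130,185)). Now I lower it and feel for the lip.

Request:
{"name": "move_arm", "arguments": {
  "moves": [
    {"ax": 0,"ay": 0,"az": 0,"dx": 0,"dy": 0,"dz": -0.003,"hand": 255},
    {"ax": 0,"ay": 0,"az": 0,"dx": 0,"dy": 0,"dz": -0.004,"hand": 255},
    {"ax": 0,"ay": 0,"az": 0,"dx": 0,"dy": 0,"dz": -0.003,"hand": 255},
    {"ax": 0,"ay": 0,"az": 0,"dx": 0,"dy": 0,"dz": -0.001,"hand": 255},
    {"ax": 0,"ay": 0,"az": 0,"dx": 0,"dy": 0,"dz": -0.001,"hand": 255},
    {"ax": 0,"ay": 0,"az": 0,"dx": 0,"dy": 0,"dz": -0.001,"hand": 255},
    {"ax": 0,"ay": 0,"az": 0,"dx": 0,"dy": 0,"dz": -0.001,"hand": 255},
    {"ax": 0,"ay": 0,"az": 0,"dx": 0,"dy": 0,"dz": -0.001,"hand": 255},
    {"ax": 0,"ay": 0,"az": 0,"dx": 0,"dy": 0,"dz": 0,"hand": 255},
    {"ax": 0,"ay": 0,"az": 0,"dx": 0,"dy": 0,"dz": 0,"hand": 255}
  ]
}}

```text
time_s: 7.3
tcp_pos: [0.5627, 0.109, 0.0956]
orientation: [2.074, 2.36, 0.0]
force: [1.7, 0.8, -0.3]
width: 0.0141
```

Run:
```python
from rig import *
o=observe();print(o["tcp_pos"],o["force"],o["moment"])
```

```text
[0.56273542 0.10900011 0.09560273] [ 1.72918646  0.82023117 -0.29180651] [-0.11048597  0.08465629 -0.02408144]
```

Request:
{"name": "move_arm", "arguments": {
  "moves": [
    {"ax": 0,"ay": 0,"az": 0,"dx": 0,"dy": 0,"dz": -0.0005,"hand": 255},
    {"ax": 0,"ay": 0,"az": 0,"dx": 0,"dy": 0,"dz": -0.0005,"hand": 255},
    {"ax": 0,"ay": 0,"az": 0,"dx": 0,"dy": 0,"dz": -0.0005,"hand": 255},
    {"ax": 0,"ay": 0,"az": 0,"dx": 0,"dy": 0,"dz": -0.0005,"hand": 255},
    {"ax": 0,"ay": 0,"az": 0,"dx": 0,"dy": 0,"dz": -0.0005,"hand": 255},
    {"ax": 0,"ay": 0,"az": 0,"dx": 0,"dy": 0,"dz": -0.0005,"hand": 255},
    {"ax": 0,"ay": 0,"az": 0,"dx": 0,"dy": 0,"dz": -0.0005,"hand": 255},
    {"ax": 0,"ay": 0,"az": 0,"dx": 0,"dy": 0,"dz": -0.0005,"hand": 255},
    {"ax": 0,"ay": 0,"az": 0,"dx": 0,"dy": 0,"dz": 0,"hand": 255},
    {"ax": 0,"ay": 0,"az": 0,"dx": 0,"dy": 0,"dz": 0,"hand": 255}
  ]
}}

```text
time_s: 8.3
tcp_pos: [0.5627, 0.109, 0.0916]
orientation: [2.074, 2.36, -0.0]
force: [0.3, -0.7, -0.8]
width: 0.014
```

Run:
```python
from rig import *
o=observe();print(o["tcp_pos"],o["force"],o["moment"])
```

```text
[0.56271812 0.10897739 0.09157661] [ 0.25188049 -0.69385755 -0.7644716 ] [-0.07064017  0.02641178  0.02305951]
```

Underside is at about 0.085 and still free. Continuing in 0.25 mm steps.

Request:
{"name": "move_arm", "arguments": {
  "moves": [
    {"ax": 0,"ay": 0,"az": 0,"dx": 0,"dy": 0,"dz": -0.0003,"hand": 255},
    {"ax": 0,"ay": 0,"az": 0,"dx": 0,"dy": 0,"dz": -0.0003,"hand": 255},
    {"ax": 0,"ay": 0,"az": 0,"dx": 0,"dy": 0,"dz": -0.0003,"hand": 255},
    {"ax": 0,"ay": 0,"az": 0,"dx": 0,"dy": 0,"dz": -0.0003,"hand": 255},
    {"ax": 0,"ay": 0,"az": 0,"dx": 0,"dy": 0,"dz": -0.0003,"hand": 255},
    {"ax": 0,"ay": 0,"az": 0,"dx": 0,"dy": 0,"dz": 0,"hand": 255},
    {"ax": 0,"ay": 0,"az": 0,"dx": 0,"dy": 0,"dz": 0,"hand": 255},
    {"ax": 0,"ay": 0,"az": 0,"dx": 0,"dy": 0,"dz": 0,"hand": 255},
    {"ax": 0,"ay": 0,"az": 0,"dx": 0,"dy": 0,"dz": 0,"hand": 255},
    {"ax": 0,"ay": 0,"az": 0,"dx": 0,"dy": 0,"dz": 0,"hand": 255}
  ]
}}

```text
time_s: 9.3
tcp_pos: [0.5629, 0.1088, 0.0902]
orientation: [2.074, 2.359, 0.0]
force: [-0.8, -1.3, 3.7]
width: 0.0138
```

Run:
```python
from rig import *
o=observe();print(o["tcp_pos"],o["force"],o["moment"])
```

```text
[0.56286967 0.10878381 0.09016453] [-0.81449221 -1.30860316  3.66860675] [-0.11003893  0.33947473  0.03170624]
```

The lip is felt at TCP z ≈ 0.0902, so the lip is about 0.0837 (camera said 0.083). I raise about 0.9 mm to mid-gap and advance until the tip is just inside.

Request:
{"name": "move_arm", "arguments": {
  "moves": [
    {"ax": 0,"ay": 0,"az": 0,"dx": 0,"dy": 0,"dz": 0.001,"hand": 255},
    {"ax": 0,"ay": 0,"az": 0,"dx": 0,"dy": 0,"dz": 0,"hand": 255},
    {"ax": 0,"ay": 0,"az": 0,"dx": -0.0004,"dy": 0.003,"dz": 0,"hand": 255},
    {"ax": 0,"ay": 0,"az": 0,"dx": -0.0004,"dy": 0.003,"dz": 0,"hand": 255},
    {"ax": 0,"ay": 0,"az": 0,"dx": -0.0004,"dy": 0.003,"dz": 0,"hand": 255},
    {"ax": 0,"ay": 0,"az": 0,"dx": -0.0004,"dy": 0.003,"dz": 0,"hand": 255},
    {"ax": 0,"ay": 0,"az": 0,"dx": -0.0004,"dy": 0.003,"dz": 0,"hand": 255},
    {"ax": 0,"ay": 0,"az": 0,"dx": -0.0004,"dy": 0.003,"dz": 0,"hand": 255},
    {"ax": 0,"ay": 0,"az": 0,"dx": -0.0003,"dy": 0.002,"dz": 0,"hand": 255},
    {"ax": 0,"ay": 0,"az": 0,"dx": 0,"dy": 0,"dz": 0,"hand": 255}
  ]
}}

```text
time_s: 10.3
tcp_pos: [0.5599, 0.1294, 0.0911]
orientation: [-2.073, -2.36, -0.0]
force: [-0.6, -0.6, -0.9]
width: 0.014
```

Run:
```python
from rig import *;import cv2,numpy as np,pickle
o=observe();print(o["tcp_pos"],o["force"],o["moment"])
S=snapshot("side");T=snapshot("top")
s=S["frame"][145:200,195:265];t=T["frame"][165:220,185:255]
cv2.imwrite("pics/g3.png",np.clip(np.hstack([cv2.resize(x,None,fx=5.7,fy=5.7,interpolation=2) for x in(s,t)])*1.4,0,255).astype(np.uint8))
```

```text
[0.5599319  0.1294135  0.09107043] [-0.57083757 -0.59797688 -0.94918833] [-0.03322628 -0.0037821  -0.00062958]
```

View pics/g3.png

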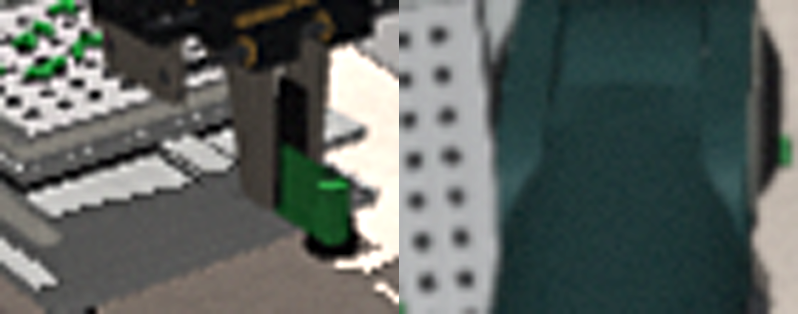

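Forces are near zero with the tip about 5 mm past the mouth. Side crop: blade over the lip at about (200,155), handle at (315,195). Continuing in.

Request:
{"name": "move_arm", "arguments": {
  "moves": [
    {"ax": 0,"ay": 0,"az": 0,"dx": -0.0004,"dy": 0.003,"dz": 0,"hand": 255},
    {"ax": 0,"ay": 0,"az": 0,"dx": -0.0004,"dy": 0.003,"dz": 0,"hand": 255},
    {"ax": 0,"ay": 0,"az": 0,"dx": -0.0004,"dy": 0.003,"dz": 0,"hand": 255},
    {"ax": 0,"ay": 0,"az": 0,"dx": -0.0004,"dy": 0.003,"dz": 0,"hand": 255},
    {"ax": 0,"ay": 0,"az": 0,"dx": -0.0004,"dy": 0.003,"dz": 0,"hand": 255},
    {"ax": 0,"ay": 0,"az": 0,"dx": -0.0004,"dy": 0.003,"dz": 0,"hand": 255},
    {"ax": 0,"ay": 0,"az": 0,"dx": -0.0004,"dy": 0.003,"dz": 0,"hand": 255},
    {"ax": 0,"ay": 0,"az": 0,"dx": -0.0004,"dy": 0.003,"dz": 0,"hand": 255},
    {"ax": 0,"ay": 0,"az": 0,"dx": 0,"dy": 0,"dz": 0,"hand": 255},
    {"ax": 0,"ay": 0,"az": 0,"dx": 0,"dy": 0,"dz": 0,"hand": 255}
  ]
}}

```text
time_s: 11.4
tcp_pos: [0.5568, 0.153, 0.0911]
orientation: [2.074, 2.36, -0.0]
force: [-0.7, -0.3, -0.9]
width: 0.0135
```

Run:
```python
from rig import *
o=observe();print(o["tcp_pos"],o["force"],o["moment"])
```

```text
[0.55679215 0.15298741 0.09106755] [-0.70092542 -0.26566216 -0.93146486] [-0.11087093  0.02273966 -0.03617085]
```

Request:
{"name": "move_arm", "arguments": {
  "moves": [
    {"ax": 0,"ay": 0,"az": 0,"dx": -0.0005,"dy": 0.004,"dz": 0,"hand": 255},
    {"ax": 0,"ay": 0,"az": 0,"dx": -0.0005,"dy": 0.004,"dz": 0,"hand": 255},
    {"ax": 0,"ay": 0,"az": 0,"dx": -0.0005,"dy": 0.004,"dz": 0,"hand": 255},
    {"ax": 0,"ay": 0,"az": 0,"dx": -0.0005,"dy": 0.004,"dz": 0,"hand": 255},
    {"ax": 0,"ay": 0,"az": 0,"dx": -0.0005,"dy": 0.004,"dz": 0,"hand": 255},
    {"ax": 0,"ay": 0,"az": 0,"dx": -0.0005,"dy": 0.004,"dz": 0,"hand": 255},
    {"ax": 0,"ay": 0,"az": 0,"dx": -0.0005,"dy": 0.004,"dz": 0,"hand": 255},
    {"ax": 0,"ay": 0,"az": 0,"dx": -0.0005,"dy": 0.004,"dz": 0,"hand": 255},
    {"ax": 0,"ay": 0,"az": 0,"dx": -0.0005,"dy": 0.004,"dz": 0,"hand": 255},
    {"ax": 0,"ay": 0,"az": 0,"dx": -0.0005,"dy": 0.004,"dz": 0,"hand": 255}
  ]
}}

```text
time_s: 12.4
tcp_pos: [0.5518, 0.1933, 0.0911]
orientation: [2.074, 2.36, 0.0]
force: [0.7, -0.9, -0.7]
width: 0.0134
```

Run:
```python
from rig import *
o=observe();print(o["tcp_pos"],o["force"],o["moment"])
```

```text
[0.55180138 0.1933422  0.09109278] [ 0.69085939 -0.85485204 -0.70436945] [-0.10151309  0.04053849 -0.01318638]
```

Request:
{"name": "move_arm", "arguments": {
  "moves": [
    {"ax": 0,"ay": 0,"az": 0,"dx": -0.0001,"dy": 0.001,"dz": 0,"hand": 255},
    {"ax": 0,"ay": 0,"az": 0,"dx": -0.0001,"dy": 0.001,"dz": 0,"hand": 255},
    {"ax": 0,"ay": 0,"az": 0,"dx": -0.0001,"dy": 0.001,"dz": 0,"hand": 255},
    {"ax": 0,"ay": 0,"az": 0,"dx": -0.0001,"dy": 0.001,"dz": 0,"hand": 255},
    {"ax": 0,"ay": 0,"az": 0,"dx": -0.0001,"dy": 0.001,"dz": 0,"hand": 255},
    {"ax": 0,"ay": 0,"az": 0,"dx": -0.0002,"dy": 0.001,"dz": 0,"hand": 255},
    {"ax": 0,"ay": 0,"az": 0,"dx": -0.0002,"dy": 0.001,"dz": 0,"hand": 255},
    {"ax": 0,"ay": 0,"az": 0,"dx": 0,"dy": 0,"dz": 0,"hand": 255},
    {"ax": 0,"ay": 0,"az": 0,"dx": 0,"dy": 0,"dz": 0,"hand": 255},
    {"ax": 0,"ay": 0,"az": 0,"dx": 0,"dy": 0,"dz": 0,"hand": 255}
  ]
}}

```text
time_s: 13.4
tcp_pos: [0.551, 0.1999, 0.0911]
orientation: [2.074, 2.36, 0.0]
force: [0.3, 0.2, -0.5]
width: 0.0137
```

Run:
```python
from rig import *
o=observe();print(o["tcp_pos"],o["force"],o["moment"])
```

```text
[0.55095987 0.199948   0.09109832] [ 0.27114134  0.16584072 -0.49699794] [-0.09385826  0.07151681  0.02870902]
```

Request:
{"name": "move_arm", "arguments": {
  "moves": [
    {"ax": 0,"ay": 0,"az": 0,"dx": -0.0001,"dy": 0.0007,"dz": 0,"hand": 255},
    {"ax": 0,"ay": 0,"az": 0,"dx": -0.0001,"dy": 0.0007,"dz": 0,"hand": 255},
    {"ax": 0,"ay": 0,"az": 0,"dx": -0.0001,"dy": 0.0007,"dz": 0,"hand": 255},
    {"ax": 0,"ay": 0,"az": 0,"dx": -0.0001,"dy": 0.0007,"dz": 0,"hand": 255},
    {"ax": 0,"ay": 0,"az": 0,"dx": 0,"dy": 0,"dz": 0,"hand": 255},
    {"ax": 0,"ay": 0,"az": 0,"dx": 0,"dy": 0,"dz": 0,"hand": 255},
    {"ax": 0,"ay": 0,"az": 0,"dx": 0,"dy": 0,"dz": 0,"hand": 255},
    {"ax": 0,"ay": 0,"az": 0,"dx": 0,"dy": 0,"dz": 0,"hand": 255},
    {"ax": 0,"ay": 0,"az": 0,"dx": 0,"dy": 0,"dz": 0,"hand": 255},
    {"ax": 0,"ay": 0,"az": 0,"dx": 0,"dy": 0,"dz": 0,"hand": 255}
  ]
}}

```text
time_s: 14.4
tcp_pos: [0.5505, 0.2028, 0.0911]
orientation: [2.074, 2.36, 0.0]
force: [0.2, -0.4, -0.7]
width: 0.0143
```

Run:
```python
from rig import *
o=observe();print(o["tcp_pos"],o["force"],o["moment"])
```

```text
[0.55052876 0.20279414 0.09109501] [ 0.15448489 -0.41665872 -0.72037034] [-0.03616357  0.05685901 -0.00197986]
```

Request:
{"name": "move_arm", "arguments": {
  "moves": [
    {"ax": 0,"ay": 0,"az": 0,"dx": -0.0001,"dy": 0.0006,"dz": 0,"hand": 255},
    {"ax": 0,"ay": 0,"az": 0,"dx": -0.0001,"dy": 0.0006,"dz": 0,"hand": 255},
    {"ax": 0,"ay": 0,"az": 0,"dx": -0.0001,"dy": 0.0006,"dz": 0,"hand": 255},
    {"ax": 0,"ay": 0,"az": 0,"dx": 0,"dy": 0,"dz": 0,"hand": 255},
    {"ax": 0,"ay": 0,"az": 0,"dx": 0,"dy": 0,"dz": 0,"hand": 255},
    {"ax": 0,"ay": 0,"az": 0,"dx": 0,"dy": 0,"dz": 0,"hand": 255},
    {"ax": 0,"ay": 0,"az": 0,"dx": 0,"dy": 0,"dz": 0,"hand": 255},
    {"ax": 0,"ay": 0,"az": 0,"dx": 0,"dy": 0,"dz": 0,"hand": 255},
    {"ax": 0,"ay": 0,"az": 0,"dx": 0,"dy": 0,"dz": 0,"hand": 255},
    {"ax": 0,"ay": 0,"az": 0,"dx": 0,"dy": 0,"dz": 0,"hand": 255}
  ]
}}

```text
time_s: 15.4
tcp_pos: [0.5504, 0.2037, 0.0911]
orientation: [2.074, 2.359, -0.001]
force: [0.8, -5.1, 1.1]
width: 0.0136
```

Run:
```python
from rig import *
o=observe();print(o["tcp_pos"],o["force"],o["moment"])
```

```text
[0.55038247 0.20365715 0.09108141] [ 0.84184771 -5.07945924  1.13494414] [-1.28606192 -0.02518273 -0.02902412]
```

Contact at TCP y = 0.2037 (−5 N), within 0.5 mm of the predicted home position (0.2032). Lowering the gauge onto the lip while keeping the light push.

Request:
{"name": "move_arm", "arguments": {
  "moves": [
    {"ax": 0,"ay": 0,"az": 0,"dx": 0,"dy": -0.0005,"dz": 0,"hand": 255},
    {"ax": 0,"ay": 0,"az": 0,"dx": 0,"dy": 0,"dz": -0.0003,"hand": 255},
    {"ax": 0,"ay": 0,"az": 0,"dx": 0,"dy": 0,"dz": -0.0003,"hand": 255},
    {"ax": 0,"ay": 0,"az": 0,"dx": 0,"dy": 0,"dz": -0.0003,"hand": 255},
    {"ax": 0,"ay": 0,"az": 0,"dx": 0,"dy": 0,"dz": 0,"hand": 255},
    {"ax": 0,"ay": 0,"az": 0,"dx": 0,"dy": 0.0005,"dz": 0,"hand": 255},
    {"ax": 0,"ay": 0,"az": 0,"dx": 0,"dy": 0.0004,"dz": 0,"hand": 255},
    {"ax": 0,"ay": 0,"az": 0,"dx": 0,"dy": 0,"dz": 0,"hand": 255},
    {"ax": 0,"ay": 0,"az": 0,"dx": 0,"dy": 0,"dz": 0,"hand": 255},
    {"ax": 0,"ay": 0,"az": 0,"dx": 0,"dy": 0,"dz": 0,"hand": 255}
  ]
}}

```text
time_s: 16.4
tcp_pos: [0.5504, 0.2037, 0.091]
orientation: [2.074, 2.359, -0.001]
force: [-1.5, -7.3, 8.6]
width: 0.0137
```

Run:
```python
from rig import *
o=observe();print(o["tcp_pos"],o["force"],o["moment"])
```

```text
[0.55040989 0.20374052 0.090991  ] [-1.4763263  -7.26767296  8.59129665] [-1.8190194   0.46244677 -0.01006038]
```

Request:
{"name": "move_arm", "arguments": {
  "moves": [
    {"ax": 0,"ay": 0,"az": 0,"dx": 0,"dy": 0,"dz": 0.0006,"hand": 255},
    {"ax": 0,"ay": 0,"az": 0,"dx": 0,"dy": 0,"dz": 0,"hand": 255},
    {"ax": 0,"ay": 0,"az": 0,"dx": 0,"dy": 0,"dz": 0,"hand": 120},
    {"ax": 0,"ay": 0,"az": 0,"dx": 0,"dy": 0,"dz": 0,"hand": 120},
    {"ax": 0,"ay": 0,"az": 0,"dx": 0,"dy": 0,"dz": 0,"hand": 120},
    {"ax": 0,"ay": 0,"az": 0,"dx": 0,"dy": 0,"dz": 0,"hand": 120},
    {"ax": 0,"ay": 0,"az": 0,"dx": 0,"dy": 0,"dz": 0,"hand": 120},
    {"ax": 0,"ay": 0,"az": 0,"dx": 0,"dy": 0,"dz": 0,"hand": 120},
    {"ax": 0,"ay": 0,"az": 0,"dx": 0,"dy": 0,"dz": 0,"hand": 120},
    {"ax": 0,"ay": 0,"az": 0,"dx": 0,"dy": 0,"dz": 0,"hand": 120}
  ]
}}

```text
time_s: 17.4
tcp_pos: [0.5502, 0.205, 0.0908]
orientation: [-2.074, -2.36, 0.0]
force: [0.2, -0.6, -0.7]
width: 0.0485
```

Run:
```python
from rig import *;import cv2,numpy as np
o=observe();print(o["tcp_pos"],o["force"],o["moment"],o["width"])
s=snapshot("side")["frame"][130:205,190:290]
cv2.imwrite("pics/g4.png",np.clip(cv2.resize(s,None,fx=7,fy=7,interpolation=2)*1.4,0,255).astype(np.uint8))
```

```text
[0.5502021  0.20502323 0.09077382] [ 0.22473113 -0.64093517 -0.72433502] [-0.03411221  0.07374261 -0.02726812] 0.04845826767876008
```

View pics/g4.png

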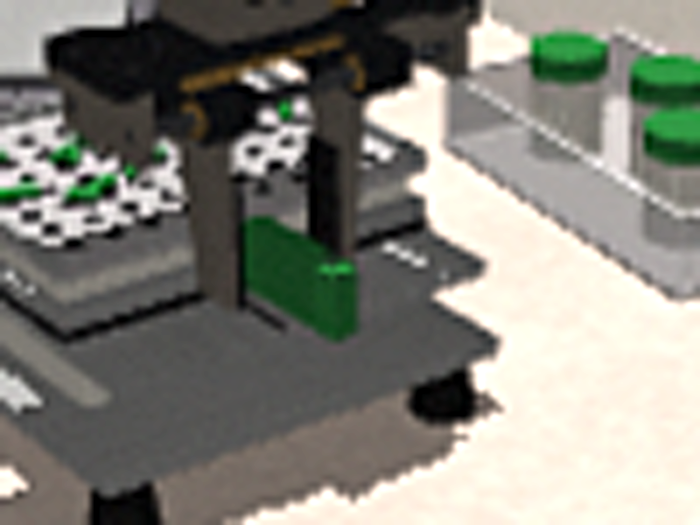

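Released. The handle stands upright on the lip against the plate (side crop (300,275)) and the forces read zero. Retreating straight up, then away for a clear view.

Request:
{"name": "move_arm", "arguments": {
  "moves": [
    {"ax": 0,"ay": 0,"az": 0,"dx": 0,"dy": 0,"dz": 0.005,"hand": 120},
    {"ax": 0,"ay": 0,"az": 0,"dx": 0,"dy": 0,"dz": 0.01,"hand": 120},
    {"ax": 0,"ay": 0,"az": 0,"dx": 0,"dy": 0,"dz": 0.02,"hand": 120},
    {"ax": 0,"ay": 0,"az": 0,"dx": 0,"dy": 0,"dz": 0.03,"hand": 120},
    {"ax": 0,"ay": 0,"az": 0,"dx": 0,"dy": 0,"dz": 0.03,"hand": 120},
    {"ax": 0,"ay": 0,"az": 0,"dx": 0,"dy": 0,"dz": 0.03,"hand": 120},
    {"ax": 0,"ay": 0,"az": 0,"dx": 0,"dy": -0.02,"dz": 0.01,"hand": 120},
    {"ax": 0,"ay": 0,"az": 0,"dx": 0,"dy": -0.035,"dz": 0,"hand": 120},
    {"ax": 0,"ay": 0,"az": 0,"dx": 0,"dy": -0.04,"dz": 0,"hand": 120},
    {"ax": 0,"ay": 0,"az": 0,"dx": 0,"dy": -0.04,"dz": 0,"hand": 120}
  ]
}}

```text
time_s: 18.45
tcp_pos: [0.5494, 0.0673, 0.2257]
orientation: [-2.074, -2.36, 0.001]
force: [0.7, -1.2, -0.2]
width: 0.0491
```

Request:
{"name": "move_arm", "arguments": {
  "moves": [
    {"ax": 0,"ay": 0,"az": 0,"dx": 0,"dy": -0.04,"dz": 0,"hand": 120},
    {"ax": 0,"ay": 0,"az": 0,"dx": 0,"dy": -0.04,"dz": 0,"hand": 120},
    {"ax": 0,"ay": 0,"az": 0,"dx": 0,"dy": -0.04,"dz": 0,"hand": 120},
    {"ax": 0,"ay": 0,"az": 0,"dx": 0,"dy": -0.04,"dz": 0,"hand": 120},
    {"ax": 0,"ay": 0,"az": 0,"dx": 0,"dy": -0.04,"dz": 0,"hand": 120},
    {"ax": 0,"ay": 0,"az": 0,"dx": 0,"dy": -0.04,"dz": 0,"hand": 120},
    {"ax": 0,"ay": 0,"az": 0,"dx": 0,"dy": -0.03,"dz": 0,"hand": 120},
    {"ax": 0,"ay": 0,"az": 0,"dx": 0,"dy": -0.02,"dz": 0,"hand": 120},
    {"ax": 0,"ay": 0,"az": 0,"dx": 0,"dy": -0.01,"dz": 0,"hand": 120},
    {"ax": 0,"ay": 0,"az": 0,"dx": 0,"dy": 0,"dz": 0,"hand": 120}
  ]
}}

```text
time_s: 19.45
tcp_pos: [0.549, -0.2321, 0.2256]
orientation: [-2.078, -2.356, 0.001]
force: [0.9, -0.0, 0.2]
width: 0.049
```

Run:
```python
from rig import *;from h import *
o=observe();print(o["tcp_pos"],o["force"],o["time_s"])
S=snapshot("side");T=snapshot("top");pickle.dump(dict(side=S,top=T),open("s2.pkl","wb"))
s=S["frame"][140:205,190:260];t=T["frame"][165:230,185:255]
cv2.imwrite("pics/g5.png",np.clip(np.hstack([cv2.resize(x,None,fx=5.7,fy=5.7,interpolation=2) for x in(s,t)])*1.4,0,255).astype(np.uint8))
m=mask(T,(45,100,40),(80,255,255));k=np.zeros_like(m);k[185:210,200:235]=m[185:210,200:235]
ys,xs=np.nonzero(k);W=plane(T,np.c_[xs,ys],.1177);c=W.mean(0);u=np.linalg.svd(W-c)[2][0];u*=np.sign(u[1]);q=(W-c)@u
print(c,np.degrees(np.arctan2(u[1],u[0])),q.min(),q.max(),"front",c+u*(q.max()+.0012),xs.min(),xs.max())
d=pickle.load(open("s0.pkl","rb"))["top"]["frame"]
df=cv2.absdiff(d,T["frame"]).max(2);df=cv2.threshold(cv2.medianBlur(df,3),30,255,0)[1]
for c in cv2.findContours(df,0,2)[0]:
    if cv2.contourArea(c)>6:print(cv2.boundingRect(c))
```

```text
[ 0.54898671 -0.23205951  0.22559869] [ 0.85583073 -0.04171958  0.17587225] 19.45
[0.55205432 0.18924265 0.1177    ] 96.66416368827704 -0.03602158254185987 0.032063097495936756 front [0.54819416 0.222281   0.1177    ] 203 227
(0, 347, 57, 37)
(38, 299, 228, 81)
(202, 193, 27, 8)
(250, 145, 217, 239)
```

View pics/g5.png

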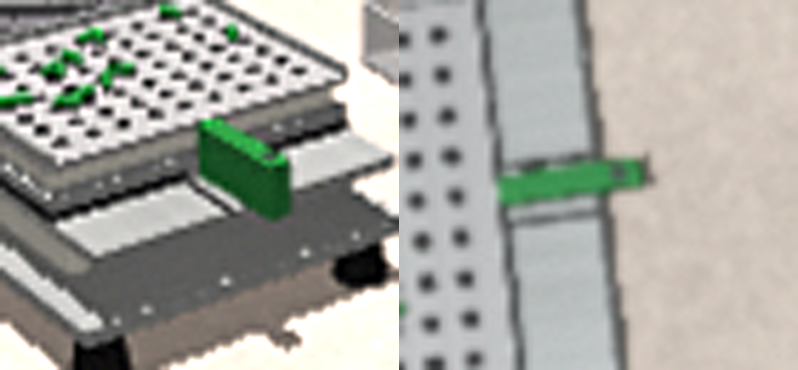

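The handle stands level on the lip between the dark lines. Its front is at column 203, at the plate's front edge. The only changed areas in the top view besides the arm and its shadow are the gauge's old and new places.

Run:
```python
from rig import *
print(job_done())
```

```text
the job is handed in; nothing more can be done
None
```

The green gauge is in the filler's gap with its handle against the top plate, released, and the job is handed in at about 19.5 s; no verdict came back.

**What I did:** I gripped the handle near its front and felt the lip at about 83.7 mm (the camera gave about 83 mm). I raised the blade about 0.9 mm and slid it in along the gap with forces near zero. The handle met the plate at TCP y = 0.2037, where I expected 0.2032, and the same contact came back after backing off 0.5 mm and pushing again (5 to 7 N). I then let go and moved clear.

**Last checks:**
- **Position:** the handle stands upright on the lip between the dark lines, its front at the plate edge in the top picture to within about a pixel (3 mm).
- **Yaw:** the pictures put it at 96.7° against 97.4° for the gap, which is within measuring error.
- **Forces:** they read near zero after release.
- **Red gauge and the rest:** nothing I touched but the green gauge. The top picture shows changes only at the gauge and in the areas around the arm and its shadow. That picture could not separately confirm objects in the arm's area, which included the red gauge, jar and vial.

**One disagreement:** lowering the gauge at the end met the lip about 0.8 mm higher than the first feel. The gauge was probably pitched slightly in the grip, and it should have settled flat once released.

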